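# Seasonings back in the tray by height, bottle into its sprung clip

### The arm

A 6-joint arm with a two-finger parallel gripper is mounted at the origin on a cart in front of the work surface, level with it; the furniture and walls round the work are solid. World frame = base frame: x ahead of the robot, y to its left, z up, the work surface at z = 0. Lengths are in mm, angles in rad, forces in N, time in s.
With the tool pointing down it reaches from about 350 to 775 mm from the base axis. Payload 7.3 kg.
Tool frame: the origin (TCP) lies midway between the tips of the shut fingers; the grasp point (between the pads) lies 19 mm behind it; z points along the fingers, y is the line along which they close (so a half turn about z gives the same grasp; the last joint's range is limited). The gripper opens to 92 mm and grips with 3 to 60 N. Pads are 19 mm wide; open, the fingers measure 130 mm over their backs; the gripper's body (75 mm by 190 mm) begins 47 mm behind the grasp point.
Start: joints at [-1.337, 0.342, 1.524, -0, 1.275, -0.146], TCP at [194.659, -487.599, 226.741] pointing down, gripper open.
Joint ranges: [-2.53, 2.53], [-0.77, 2.02], [0.04, 2.7], [-1, 4.14], [0.28, 2.66], [-3.11, 3.11]. Speed limits (rad/s): [2.57, 2.57, 3.14, 3.14, 3.14, 3.14].

### API

Orientations are given as [roll, pitch, yaw] about the fixed x, y, z axes, in that order (R = Rz(yaw) Ry(pitch) Rx(roll)).
In Python, from plant import * gives the robot as it stands.
- The arm moves only by the tool step_arm, never from a script. Its argument "deltas" is one flat list of numbers, 5 for each row, row after row: the shift along the world's x, y, z in mm, then the turn about the world's z in degrees, then the finger opening in mm, from 0 to 91.8. In form: [tx, ty, tz, turn, gripper, tx, ty, tz, turn, gripper, ...]. A call has exactly 10 rows; each row shifts and turns the commanded pose from where the row before left it; what a row does not reach is not made up. A row lasts 1/8 s, in which the tool goes at most 62.5 mm and 10.7 degrees, less where a joint would pass 70% of its speed; a pose out of reach is approached as far as the arm can. A call is refused whole if a number of a shift passes 62.5 or a number of a turn 10.7, either way. A call with a gripper value outside its range is refused whole. The fingers move at their own pace and stop on an object; the grip force is fixed at half the most. Time passes only in rows, so rows that do not move let the fingers close, or fill a call up. It gives the time, the measured TCP pose, the force, the opening and the grip force at its end, in the units of the state.
- get_obs(): the state, without advancing time (a new reading comes with each control period).
- capture(name): name is "scene" or "side" or "wrist"; returns the picture (420x560x3 uint8, red, green, blue); there is no depth.
- camera_params(name): a dict with "mtx" (3x3 intrinsics, pixels), "k1" (the pictures are not rectified: a ray, as slopes to the right and down, at radius r is drawn at 1 + k1 r^2 times it, then the intrinsics apply), "rvec" (rotation vector, rad) and "tvec" (3), from world to camera coordinates, as OpenCV has them. Camera axes: x right, y down, z forward; pixel columns grow to the right and rows downward; lengths in mm; the calibration is good to about 2 mm. A picture is of the moment at which its call begins: read the wrist's pose just before it. camera_params takes no time and is no camera call; for the wrist camera it gives the pose at the moment of the call.
- close_job(): hands the job in; it is judged then, once.
The state is a dict: "time": time; "joint_positions": joint angles; "dq": joint speeds; "tau": joint torques, N m; "tool_pos": TCP position; "tcp_rot": TCP orientation; "contact_force": force on the tool from outside, world axes, zero at the start; "moment": the same for the moment, N m; "grip_width": finger opening in mm; "finger_force": force on a finger pad.
Only numpy, scipy, OpenCV 4.12 (cv2) and the standard library are available. Lean on these libraries where they do the work, as an engineer would, in place of code of your own. Each camera call takes 0.05 s, during which the arm holds its last target. There are 200 camera calls.

### The job

Put the four seasonings that stand to the right of the wooden tray back into it, one in each place, in order of height: the tall oil bottle in the sprung bottle clip at the one end, pushed down until it stands on the floor of the clip, and from there falling in height cup by cup to the tin at the other end. All of them upright and let go, and don't knock over the steel cup or shove it aside.

Things in the scene. Friction and masses are not known exactly. Their poses are not given: they have to be found in the camera images.
- oil_bottle: clear bottle with yellow oil, yellow label and a red screw cap, standing; 214 mm tall, the tallest of the four. Body about 60 mm wide up to 165 mm, tapering to the neck; red cap 33 mm in diameter, from 193 to 214 mm: take it by the cap. 0.3 kg. Origin: centre of its underside, z up along the bottle
- spice_jar: spice jar with black label and red lid, standing; 106 mm tall (second tallest), body 42 mm and lid 45 mm in diameter (lid from 85 mm up). Origin: centre of its underside, z up
- shaker: glass shaker with grey contents and a light grey domed top, standing; 90 mm tall (third), 44 mm in diameter up to 70 mm, top part about 34 mm. Origin: centre of its underside, z up
- tin: small blue, white and red tin with a grey metal lid, standing; 72 mm tall (the shortest), 57 mm in diameter. Origin: centre of its underside, z up
- tray: light wooden tray fixed on the worktop, 346 x 100 mm, long side along its x axis; side walls 24 mm high, end walls 34 mm. It holds a row of four inserts at its x = -123, -41, +41, +123 mm, y = 0, 8 mm up: the bottle clip at one end (either end), a black cup at the other, two black cups between.. Origin: centre of its underside
- bottle_clip: sprung bottle clip: grey square socket at one end of the tray, 82 mm wide, rim 66 mm above its origin, four black rubber flaps inside. Mouth about 74 mm; flap ends, 42 mm lower, rest about 38 mm apart on springs; the bottle pushed straight down (about 6 N besides its weight) swings them aside and stands on the floor, 4 mm above this origin. Origin: centre of underside, z up
- cup_a: black round cup of the tray with a cork floor, one of the two middle places (at x = +41 mm of the tray). Inside diameter 73 mm, rim 19 mm high, floor 4 mm above its origin. Origin: centre of its underside, 8 mm above the worktop
- cup_b: same kind of cup, the other middle place (at x = -41 mm of the tray)
- cup_end: same kind of cup, in the end place of the tray farthest from the bottle clip
- steel_cup: empty brushed steel cup standing on the worktop, to the left of the tray, 74 mm in diameter, 99 mm tall: a bystander, light and easily knocked over. (Farther out: a wall left of world y = 0.28; a wok, rim 150 mm high, right of y = -0.25.) Origin: centre of its underside, z up

How it is judged (in metres and radians):
At the end, for the whole second after the job is handed in: Bottle on the clip floor (within 8 mm of its axis, 4 mm of the floor), jar in the middle cup beside the clip, shaker in the next (16 mm), tin in the end cup (12 mm), all on the cup floors, upright within 0.15 rad, at rest, released; steel cup upright (horizontal distance between oil_bottle and bottle_clip below 0.008 m and z of oil_bottle in the frame of bottle_clip between 0 and 0.008 m and ((horizontal distance between spice_jar and cup_a below 0.016 m and z of spice_jar in the frame of cup_a between 0 and 0.008 m) or (horizontal distance between spice_jar and cup_b below 0.016 m and z of spice_jar in the frame of cup_b between 0 and 0.008 m)) and horizontal distance between spice_jar and bottle_clip below 0.123 m and ((horizontal distance between shaker and cup_a below 0.016 m and z of shaker in the frame of cup_a between 0 and 0.008 m) or (horizontal distance between shaker and cup_b below 0.016 m and z of shaker in the frame of cup_b between 0 and 0.008 m)) and horizontal distance between shaker and cup_end below 0.123 m and horizontal distance between tin and cup_end below 0.012 m and z of tin in the frame of cup_end between 0 and 0.008 m and angle between each of oil_bottle, spice_jar, shaker, tin, steel_cup's own z axis and vertical below 0.15 rad and linear speed of each of oil_bottle, spice_jar, shaker, tin below 0.02 m/s); the robot touches nothing.
It fails at once if the steel cup is knocked over or shoved more than 40 mm (angle between steel_cup's own z axis and vertical above 0.5 rad or distance of steel_cup from where it was at the start of the episode above 0.04 m).
It also fails if it takes over 96 s, if anything falls off the work surface, if the arm or the gripper's body presses on something with over 40 N, if the wrist force passes 120 N, or if a joint passes its speed limit or range.

## Working session

There is one attempt and no reset: what is moved stays moved. The work goes in short steps, Python scripts to look and compute and a tool call to move; the robot and the scene stay as the last step left them, time stands still between calls to the robot, and variables do not carry over. Pictures are saved under pics/ and viewed, at most 14 in all, crops included, and the job is handed in when it is done.

Besides the shell and the picture viewer there is one more tool, called after ">>>" as name(argument=value, ...) on one line, values as JSON. step_arm: Moves the arm, as the interface text tells. Its arguments: {"type":"object","properties":{"deltas":{"type":"array","items":{"type":"number"}}},"required":["deltas"]}

```bash
mkdir -p pics; ls
python3 - <<'E'
from plant import *
import cv2
print(get_obs())
for n in ["scene","side"]:
    p=camera_params(n); print(n,p)
    cv2.imwrite(f"pics/{n}0.png",capture(n)[:,:,::-1])
E
```

```text
pics
{'time': 0.0, 'joint_positions': array([-1.33702776e+00,  3.42747756e-01,  1.52499770e+00, -7.68559256e-06,
        1.27537127e+00, -1.46007242e-01]), 'dq': array([-0.00141192,  0.0002512 ,  0.00139386,  0.00088442, -0.00124832,
        0.00105412]), 'tau': array([-1.94169712e-03, -4.31246710e+01, -2.44226253e+01,  7.15201395e-02,
        5.60235931e-02, -1.31094862e-04]), 'tool_pos': array([ 194.54753251, -487.20298125,  226.03869889]), 'tcp_rot': array([-3.14008372e+00, -2.14465331e-04,  3.79777891e-01]), 'contact_force': array([0.32847624, 0.59621941, 0.02265097]), 'moment': array([ 0.00161734, -0.02975571, -0.00539756]), 'finger_force': 0.0, 'grip_width': 91.85362107335476}
scene {'mtx': array([[453.86582779,   0.        , 274.94303332],
       [  0.        , 453.86582779, 216.53367977],
       [  0.        ,   0.        ,   1.        ]]), 'k1': -0.01608994094170571, 'rvec': array([ 2.48894566,  0.59543136, -0.18056624]), 'tvec': array([-482.05934775, -215.79147679, 1084.87379823])}
side {'mtx': array([[444.56106603,   0.        , 277.95973037],
       [  0.        , 444.56106603, 207.32013311],
       [  0.        ,   0.        ,   1.        ]]), 'k1': -0.10151553815147746, 'rvec': array([ 2.20107616, -0.35753542,  0.17919494]), 'tvec': array([-539.93995031,   95.83413389,  778.6271511 ])}
```

View pics/scene0.png

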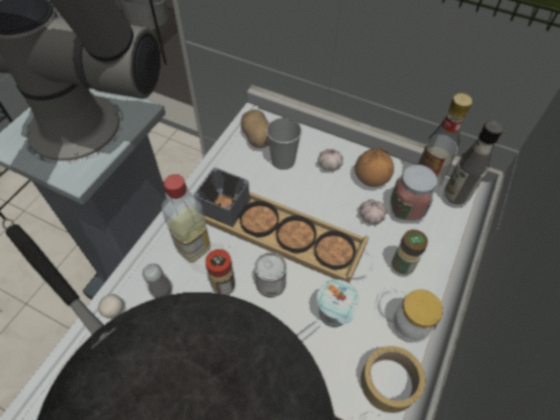

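View pics/side0.png

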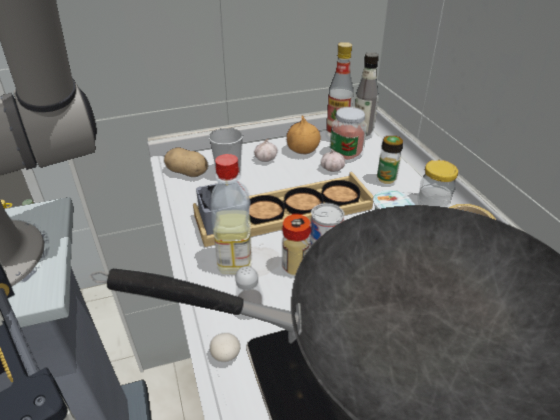

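The scene view shows the bottle cap at (175,186), the jar lid at (218,257), the tin lid at about (270,262), the shaker top at (153,271), the clip at (223,195) and the cups at (260,218), (296,234) and (335,249). The side view shows the cap at (227,167), the jar at (297,228), the tin at (327,213), the shaker top at (247,277) and the cups at (265,208), (303,202) and (341,192). I'll enlarge both for detail.

```bash
cat > h.py <<'E'
from plant import *
import numpy as np, cv2
def ray(n,uv,p=None):
    p=p or camera_params(n); R=cv2.Rodrigues(p["rvec"])[0]; c=-R.T@p["tvec"]
    d=np.array([(uv[0]-p["mtx"][0,2])/p["mtx"][0,0],(uv[1]-p["mtx"][1,2])/p["mtx"][1,1]])
    s=d.copy()
    for _ in range(10): s=d/(1+p["k1"]*(s@s))
    v=R.T@np.array([*s,1]); return c,v/np.linalg.norm(v)
def plane(n,uv,z,p=None):
    c,v=ray(n,uv,p); return c+v*(z-c[2])/v[2]
def tri(*obs):   # obs: (name,uv[,params])
    A=np.zeros((3,3));b=np.zeros(3); L=[ray(o[0],o[1],*o[2:]) for o in obs]
    for c,v in L: M=np.eye(3)-np.outer(v,v);A+=M;b+=M@c
    x=np.linalg.solve(A,b); return x.round(1),[round(np.linalg.norm(np.cross(x-c,v)),1) for c,v in L]
def blobs(im,lo,hi,box,amin=30):
    h=cv2.cvtColor(im,cv2.COLOR_RGB2HSV); x0,y0,x1,y1=box
    m=cv2.inRange(h,lo,hi)
    if lo[0]==0: m|=cv2.inRange(h,(170,lo[1],lo[2]),(180,255,255))
    k=np.zeros_like(m);k[y0:y1,x0:x1]=m[y0:y1,x0:x1]
    cs=cv2.findContours(k,cv2.RETR_EXTERNAL,cv2.CHAIN_APPROX_NONE)[0]
    for c in cs:
        if cv2.contourArea(c)>amin: print(cv2.boundingRect(c),cv2.fitEllipse(c) )
E
python3 - <<'E'
from h import *
a=cv2.imread("pics/scene0.png");b=cv2.imread("pics/side0.png")
cv2.imwrite("pics/a1.png",cv2.resize(a[165:315,130:380],None,fx=3.2,fy=3.2,interpolation=2)[:600])
cv2.imwrite("pics/b1.png",cv2.resize(b[145:305,180:390],None,fx=3.7,fy=3.7,interpolation=2)[:600])
for im,box in((a,(130,160,380,300)),(b,(180,140,400,300))):
    print('red');blobs(im[:,:,::-1],(0,140,60),(8,255,255),box)
    print('cork');blobs(im[:,:,::-1],(6,70,100),(16,200,255),box,100)
E
```

```text
red
(207, 250, 23, 26) ((217.92262268066406, 261.61029052734375), (22.401887893676758, 23.599205017089844), 16.589187622070312)
(169, 188, 14, 9) ((175.19606018066406, 191.8118896484375), (7.481197834014893, 12.916522026062012), 83.08580780029297)
cork
(316, 236, 37, 29) ((334.30816650390625, 250.09996032714844), (28.132246017456055, 36.013370513916016), 102.48145294189453)
(278, 221, 36, 28) ((295.7939758300781, 234.1220703125), (26.829824447631836, 34.85221481323242), 93.79810333251953)
(242, 206, 36, 27) ((258.92803955078125, 218.7091064453125), (25.290325164794922, 34.28825378417969), 86.07247161865234)
(215, 195, 17, 12) ((223.31617736816406, 200.59498596191406), (10.423482894897461, 16.038572311401367), 101.30549621582031)
(359, 160, 21, 23) ((370.5376892089844, 169.61245727539062), (20.06633186340332, 25.252851486206055), 148.93447875976562)
red
(282, 216, 29, 25) ((297.39910888671875, 228.67469787597656), (22.70671272277832, 27.934545516967773), 68.35211181640625)
(216, 161, 23, 19) ((226.7423095703125, 169.923583984375), (17.31202507019043, 23.592395782470703), 88.65155792236328)
cork
(249, 201, 33, 18) ((264.4269104003906, 209.5153350830078), (17.244470596313477, 32.310386657714844), 88.89359283447266)
(286, 193, 35, 17) ((302.5210266113281, 201.0762939453125), (15.930059432983398, 32.14955139160156), 90.75591278076172)
(323, 186, 34, 16) ((340.0054626464844, 193.36143493652344), (14.789624214172363, 32.20039749145508), 95.84365844726562)
(287, 140, 33, 14) ((303.1136779785156, 145.5491943359375), (12.674177169799805, 35.12949752807617), 91.202880859375)
```

View pics/a1.png

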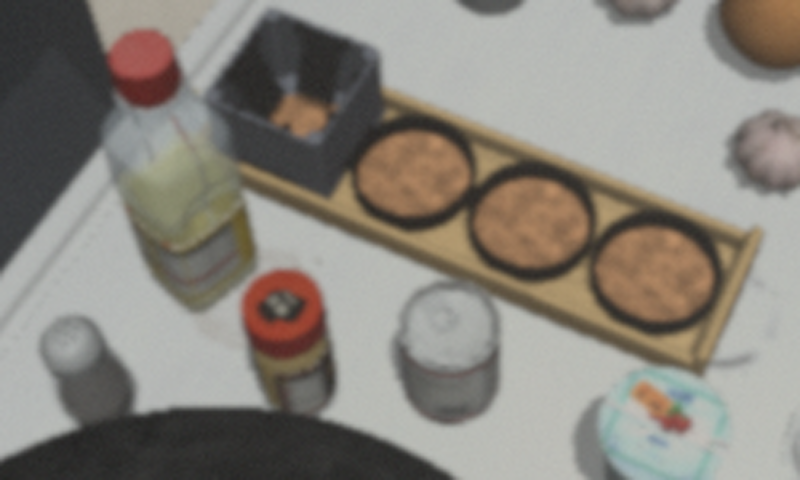

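View pics/b1.png

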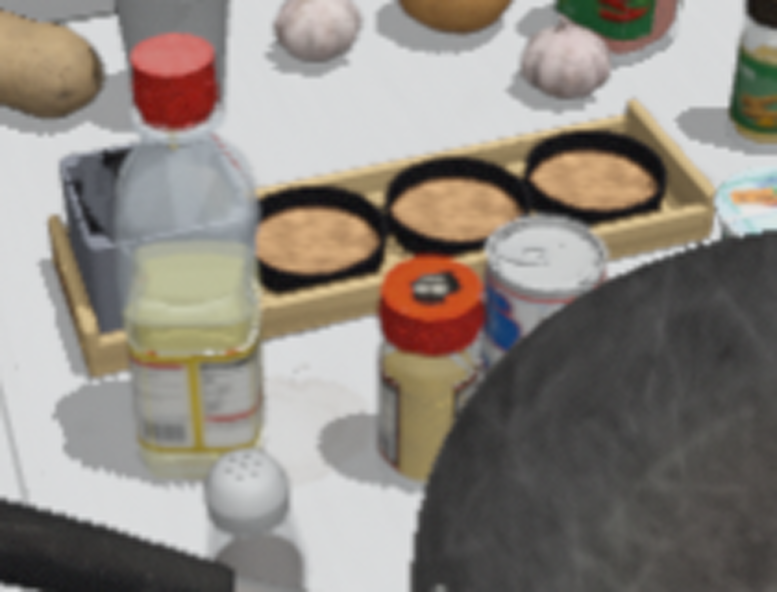

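The crops show, in full-image pixels:
- **Scene:** cap top (174.7,181.2), jar lid (219.1,259.7), tin lid (270.3,266.6), shaker dome (154.1,272.8).
- **Side:** cap top (227,159.9), jar lid (297,222.8), tin lid (327.8,213.9), shaker dome (246.8,277.4).

The clip is at the tray's near-left end. The wok is close to the shaker, jar and tin.

Run:
```python
from h import *
P={'cap':((174.7,181.2),(227,159.9)),'jar':((219.1,259.7),(297,222.8)),'tin':((270.3,266.6),(327.8,213.9)),'shk':((154.1,272.8),(246.8,277.4)),
'c1':((258.9,218.7),(264.4,209.5)),'c2':((295.8,234.1),(302.5,201.1)),'c3':((334.3,250.1),(340,193.4))}
for k,(a,b) in P.items(): print(k,tri(('scene',a),('side',b)))
for z in(12,):
  for k in('c1','c2','c3'): print(k,plane('scene',P[k][0],z).round(1),plane('side',P[k][1],z).round(1))
for k,z in(('cap',214),('jar',106),('tin',72),('shk',78)): print(k,plane('scene',P[k][0],z).round(1),plane('side',P[k][1],z).round(1))
f=lambda x,y:(130+x/3.2,165+y/3.2)
for q in((272,12),(380,52),(332,148),(210,95)): print('rim',plane('scene',f(*q),74).round(1))
a=cv2.imread('pics/scene0.png'); 
print('steel cup base',plane('scene',(284,165),0).round(1), 'rim',plane('scene',(285,128),99).round(1), plane('side',(226,137),99).round(1))
print('wok rim', [plane('scene',q,150).round() for q in((209,296),(270,312),(120,315),(90,330))],[plane('side',q,150).round() for q in((296,290),(330,235),(293,330))])
print('handle',[plane('side',q,150).round() for q in((115,280),(240,302))],[plane('scene',q,150).round() for q in((10,225),(70,300))])
```

```text
cap (array([ 439.4, -153.5,  213. ]), [np.float64(0.0), np.float64(0.0)])
jar (array([ 534.9, -197.3,  104.2]), [np.float64(0.0), np.float64(0.0)])
tin (array([ 609.5, -154.2,   71. ]), [np.float64(0.3), np.float64(0.3)])
shk (array([ 435.3, -256.9,   72.2]), [np.float64(0.4), np.float64(0.4)])
c1 (array([526.9, -44.8,  20.4]), [np.float64(0.5), np.float64(0.5)])
c2 (array([607.9, -42.8,  19.6]), [np.float64(1.4), np.float64(1.4)])
c3 (array([689.9, -42.7,  20.4]), [np.float64(1.0), np.float64(1.0)])
c1 [524.4 -40.4  12. ] [529.8 -33.7  12. ]
c2 [607.1 -39.7  12. ] [611.4 -31.4  12. ]
c3 [689.5 -38.8  12. ] [695.3 -30.9  12. ]
cap [ 440. -154.  214.] [ 439.1 -155.1  214. ]
jar [ 535.5 -198.   106. ] [ 534.1 -199.3  106. ]
tin [ 609.9 -154.9   72. ] [ 608.8 -154.9   72. ]
shk [ 438.4 -259.    78. ] [ 433.9 -261.8   78. ]
rim [409.5  -9.3  74. ]
rim [485.7  -6.6  74. ]
rim [495.1 -82.7  74. ]
rim [409.8 -82.3  74. ]
steel cup base [502.5 119.8   0. ] rim [495.6 134.6  99. ] [494.6 123.5  99. ]
wok rim [array([ 570., -276.,  150.]), array([ 663., -258.,  150.]), array([ 470., -361.,  150.]), array([ 445., -399.,  150.])] [array([ 469., -367.,  150.]), array([ 548., -288.,  150.]), array([ 445., -421.,  150.])]
handle [array([ 262., -283.,  150.]), array([ 401., -364.,  150.])] [array([ 209., -318.,  150.]), array([ 388., -376.,  150.])]
```

>>> step_arm(deltas=[10,15,30,-2.2,91,20,30,30,-2.2,91,30,40,30,-2.2,91,30,40,30,-2.2,91,30,40,20,-2.2,91,30,40,10,-2.2,91,30,40,0,-2.2,91,30,40,0,-2.2,91,30,40,0,-2.2,91,20,30,0,-2,91])

```text
time: 1.35
tool_pos: [455.4, -130.7, 376.3]
tcp_rot: [-3.141, 0.001, -0.001]
contact_force: [-0.8, -0.3, 1.8]
grip_width: 90.8
finger_force: 0.0
```

>>> step_arm(deltas=[20,15,0,0,91,20,10,0,0,91,0,0,0,0,91,0,0,0,0,91,0,0,0,0,91,0,0,0,0,91,0,0,0,0,91,0,0,0,0,91,0,0,0,0,91,0,0,0,0,91])

```text
time: 2.6
tool_pos: [494.7, -107.6, 376.7]
tcp_rot: [3.142, 0.0, -0.001]
contact_force: [-1.0, 0.5, -0.2]
grip_width: 90.6
finger_force: 0.0
```

Run:
```python
from h import *
o=get_obs(); print(o['time'],o['tool_pos'],o['tcp_rot'],o['joint_positions'],o['contact_force'])
p=camera_params('wrist'); im=capture('wrist'); np.save('w0.npy',p,allow_pickle=True)
R=cv2.Rodrigues(p['rvec'])[0]; print('cam',-R.T@p['tvec'],R.round(2).tolist(),p['mtx'][0],p['k1'])
cv2.imwrite('pics/w0.png',im[:,:,::-1])
```

```text
2.6 [ 494.65982618 -107.55901074  376.71351237] [ 3.14153881e+00  7.57285811e-05 -5.95056681e-04] [-3.65560215e-01  2.36367674e-01  1.26546232e+00 -7.75069838e-05
  1.63981418e+00  1.20582582e+00] [-0.96429613  0.53393099 -0.20464274]
cam [ 568.27159413 -106.70424953  533.95079781] [[-0.0, -1.0, 0.0], [-0.96, 0.0, 0.28], [-0.28, 0.0, -0.96]] [370.24763836   0.         280.6891663 ] -0.025967340099618052
```

View pics/w0.png

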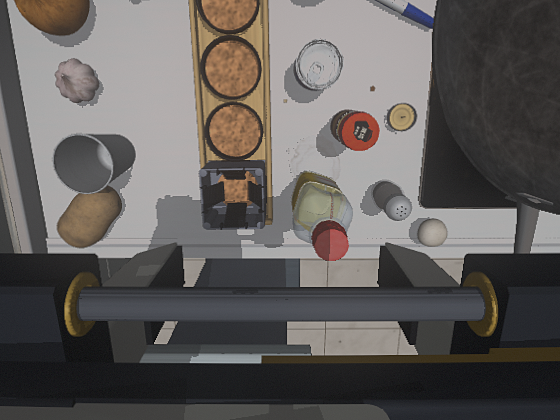

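The wrist view (up = +x, right = −y) shows:
- **Cups:** (231,8), (231,68) and (234,130); clip rim at about (233,197).
- **Items:** cap (330,240), jar lid (358,131), tin lid (319,64), shaker top (399,207).
- **Bystanders:** steel cup rim at about (85,164), wok at the right.

Run:
```python
from h import *
p=np.load('w0.npy',allow_pickle=True).item(); im=cv2.imread('pics/w0.png')[:,:,::-1].copy()
print('red');blobs(im,(0,120,60),(8,255,255),(290,100,400,270))
print('cork');blobs(im,(4,60,60),(18,220,255),(200,0,265,210),100)
g=cv2.cvtColor(im,cv2.COLOR_RGB2GRAY)
print(cv2.HoughCircles(g[30:100,285:355],3,1,30,param1=100,param2=15,minRadius=18,maxRadius=30))
m=(g<70).astype(np.uint8);m[:, :190]=0;m[:,275:]=0
c,_=cv2.findContours(m[0:160],0,1)
for k in c:
  if cv2.contourArea(k)>300: print('cup',cv2.fitEllipse(k),cv2.boundingRect(k))
crop=cv2.resize(im[150:270,190:430],None,fx=3.3,fy=3.3,interpolation=2); cv2.imwrite('pics/w0c.png',crop[:,:,::-1])
```

```text
red
(329, 221, 20, 40) ((337.52874755859375, 242.27230834960938), (18.352949142456055, 37.195621490478516), 179.2043914794922)
(342, 113, 37, 38) ((360.0454406738281, 131.44992065429688), (35.8280143737793, 37.96666717529297), 35.16441345214844)
cork
(218, 171, 40, 36) ((237.2808074951172, 188.33782958984375), (33.095943450927734, 36.47972869873047), 93.9806900024414)
(209, 105, 52, 52) ((234.48309326171875, 130.36422729492188), (50.22795867919922, 52.107688903808594), 141.08859252929688)
(205, 40, 54, 57) ((231.64735412597656, 68.03314208984375), (53.08736801147461, 56.415306091308594), 164.03274536132812)
(200, 0, 65, 169) ((232.6263427734375, 86.44352722167969), (67.04277038574219, 196.84918212890625), 1.041656732559204)
(201, 0, 56, 31) ((228.4976348876953, 12.72851848602295), (31.91866683959961, 58.666622161865234), 89.80172729492188)
[[[34.5 31.5 22.7]]]
cup ((233.31085205078125, 130.9803009033203), (57.183597564697266, 58.26591873168945), 133.5623321533203) (204, 102, 59, 58)
cup ((226.503662109375, 43.70765686035156), (62.57744216918945, 124.67115783691406), 175.4029083251953) (194, 0, 67, 100)
```

View pics/w0c.png

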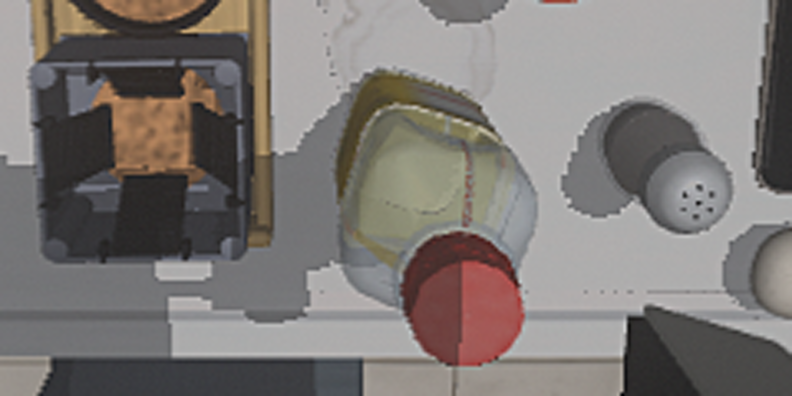

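The crop shows the clip rim's centre at (233.3,198.8), the cap's top at (330.9,243.3) and the shaker dome at (398.8,207.9). The square bottle looks turned about 17° relative to the tray.

Run:
```python
from h import *
p=np.load('w0.npy',allow_pickle=True).item(); W=lambda q:('wrist',q,p)
S=lambda q:('scene',q); D=lambda q:('side',q)
print('cap',tri(S((174.7,181.2)),D((227,159.9)),W((330.9,243.3))),plane('wrist',(330.9,243.3),214,p).round(1))
print('jar',tri(S((219.1,259.7)),D((297,222.8)),W((360,131.4))),plane('wrist',(360,131.4),106,p).round(1))
print('tin',tri(S((270.3,266.6)),D((327.8,213.9)),W((319.5,63))),plane('wrist',(319.5,63),72,p).round(1))
print('shk',tri(S((154.1,272.8)),D((246.8,277.4)),W((398.8,207.9))),plane('wrist',(398.8,207.9),76,p).round(1))
f=lambda x,y:(190+x/3.3,150+y/3.3)
sc=lambda x,y:(130+x/3.2,165+y/3.2)
for a,b in(((32,65),(380,52)),((247,62),None),((248,258),None),((42,262),(210,95)) ): print('rim',plane('wrist',f(*a),74,p).round(1))
print('clip centre tri',tri(W((233.3,198.8)),S(sc(299,76))))
print('c1 rim',plane('wrist',(233.3,131),27,p).round(1),'cork',plane('wrist',(234.5,130.4),12,p).round(1)); print('c2',plane('wrist',(231.6,68),12,p).round(1))
a=plane('wrist',f(385,72),20,p);b=plane('wrist',f(490,105),20,p);print('edge ang',np.degrees(np.arctan2(*(b-a)[[1,0]])))
q=camera_params('side');R=cv2.Rodrigues(q['rvec'])[0];print('side cam',-R.T@q['tvec'])
print('steel',plane('wrist',(85,164),99,p).round(1))
```

```text
cap (array([ 439.2, -153.4,  213.1]), [np.float64(0.3), np.float64(0.3), np.float64(0.6)]) [ 438.9 -153.2  214. ]
jar (array([ 533.8, -197.5,  104.5]), [np.float64(1.1), np.float64(0.9), np.float64(1.9)]) [ 532.1 -197.2  106. ]
tin (array([ 609.2, -153.2,   70. ]), [np.float64(0.7), np.float64(0.7), np.float64(0.8)]) [ 608.5 -152.4   72. ]
shk (array([ 434.4, -258.7,   75. ]), [np.float64(2.5), np.float64(0.3), np.float64(2.6)]) [ 432.1 -259.5   76. ]
rim [482.   -4.6  74. ]
rim [483.  -86.8  74. ]
rim [403.8 -86.2  74. ]
rim [402.2  -3.7  74. ]
clip centre tri (array([446. , -44.2,  70.8]), [np.float64(3.0), np.float64(3.0)])
c1 rim [526.  -42.8  27. ] cork [525.6 -42.6  12. ]
c2 [607.6 -41.5  12. ]
edge ang -107.62584503480139
side cam [ 333.25226058 -702.19853754  550.30874633]
steel [494.  126.9  99. ]
```

>>> step_arm(deltas=[-20,-16,0,-5,91,-20,-16,0,-5,91,-10,-9,-10,-4,91,-5.5,-4.8,-40,-3,91,0,0,-45,0,91,0,0,-40,0,91,0,0,-30,0,91,0,0,-17,0,91,0,0,-9,0,91,0,0,0,0,91])

```text
time: 3.9
tool_pos: [439.1, -153.4, 185.6]
tcp_rot: [-3.142, 0.001, -0.297]
contact_force: [-0.4, 0.8, -0.1]
grip_width: 90.8
finger_force: 0.0
```

>>> step_arm(deltas=[0,0,0,0,20,0,0,0,0,20,0,0,0,0,20,0,0,0,0,20,0,0,0,0,20,0,0,0,0,20,0,0,0,0,20,0,0,0,0,20,0,0,0,0,20,0,0,0,0,20])

```text
time: 5.15
tool_pos: [439.1, -153.4, 185.7]
tcp_rot: [3.141, 0.0, -0.297]
contact_force: [0.2, -1.0, 0.5]
grip_width: 32.4
finger_force: 30.0
```

>>> step_arm(deltas=[0,0,10,0,20,0,0,25,0,20,0,0,30,0,20,0,0,30,0,20,0,15,10,3.5,20,1,25,0,3.5,20,1,30,0,3.5,20,1,25,0,3.5,20,1,14,0,3.7,20,1,0,0,0,20])

```text
time: 6.4
tool_pos: [443.9, -43.4, 290.4]
tcp_rot: [-3.141, 0.001, 0.014]
contact_force: [0.7, -1.3, -4.1]
grip_width: 32.4
finger_force: 30.0
```

Run:
```python
from h import *
o=get_obs();print(o['time'],o['tool_pos'],o['tcp_rot'],o['contact_force'],o['grip_width'])
a=capture('scene')[70:270,120:340,::-1]; b=capture('side')[110:310,130:350,::-1]
cv2.imwrite('pics/ins.png',cv2.resize(np.hstack([a,b]),None,fx=1.8,fy=1.8,interpolation=2))
```

```text
6.4 [443.91633057 -43.44399733 290.41265233] [-3.14147238e+00  7.86721545e-04  1.44880987e-02] [ 0.73174948 -1.2513741  -4.10358318] 32.41348666787719
```

View pics/ins.png

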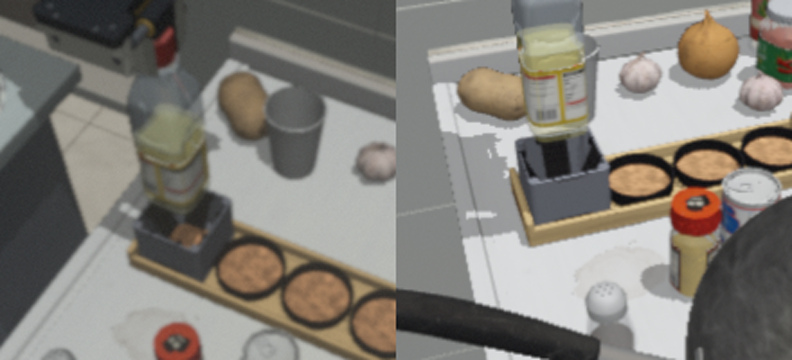

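The bottle hangs upright above the clip, square to it in both views. Next I lower it and watch the force.

>>> step_arm(deltas=[0,-1,-8,0,20,0,0,-8,0,20,0,0,-8,0,20,0,0,-8,0,20,0,0,-6,0,20,0,0,-6,0,20,0,0,-5,0,20,0,0,-5,0,20,0,0,0,0,20,0,0,0,0,20])

```text
time: 7.75
tool_pos: [444.3, -45.4, 236.9]
tcp_rot: [3.141, -0.0, 0.012]
contact_force: [-0.1, -0.3, -2.8]
grip_width: 32.5
finger_force: 30.0
```

>>> step_arm(deltas=[0,0,-5,0,20,0,0,-5,0,20,0,0,-5,0,20,0,0,-5,0,20,0,0,-4,0,20,0,0,-4,0,20,0,0,-3,0,20,0,0,-3,0,20,0,0,0,0,20,0,0,0,0,20])

```text
time: 9.0
tool_pos: [443.6, -45.4, 201.9]
tcp_rot: [-3.141, 0.002, 0.012]
contact_force: [0.2, -0.4, -6.5]
grip_width: 32.4
finger_force: 30.0
```

>>> step_arm(deltas=[0,0,-1,0,20,0,0,-1,0,20,0,0,-1,0,20,0,0,-1,0,20,0,0,-0.5,0,20,0,0,-0.5,0,20,0,0,0,0,20,0,0,0,0,20,0,0,0,0,20,0,0,0,0,20])

```text
time: 10.25
tool_pos: [444.2, -45.4, 197.7]
tcp_rot: [3.141, 0.0, 0.012]
contact_force: [-0.4, 0.6, -0.1]
grip_width: 32.4
finger_force: 30.0
```

>>> step_arm(deltas=[0,0,-0.5,0,20,0,0,-0.5,0,20,0,0,0,0,20,0,0,0,0,20,0,0,0,0,20,0,0,0,0,20,0,0,0,0,20,0,0,0,0,20,0,0,0,0,20,0,0,0,0,20])

```text
time: 11.5
tool_pos: [444.8, -45.6, 197.6]
tcp_rot: [3.141, -0.002, 0.012]
contact_force: [0.7, -0.1, 7.0]
grip_width: 32.3
finger_force: 30.0
```

>>> step_arm(deltas=[0,0,0,0,91,0,0,0,0,91,0,0,0,0,91,0,0,0,0,91,0,0,0,0,91,0,0,0,0,91,0,0,15,0,91,0,0,25,0,91,0,0,25,0,91,0,0,20,0,91])

```text
time: 12.75
tool_pos: [444.3, -45.4, 282.8]
tcp_rot: [3.141, -0.001, 0.012]
contact_force: [-0.5, 0.7, -0.5]
grip_width: 91.2
finger_force: 0.0
```

>>> step_arm(deltas=[8,-14,10,10.7,91,9,-15,0,10.7,91,9,-15,0,10.7,91,9,-15,0,10.7,91,9,-15,0,10.7,91,9,-16,0,10.7,91,9,-16,0,10.7,91,9,-16,0,10.7,91,9,-16,0,10.7,91,9,-14,0,10.0,91])

```text
time: 14.0
tool_pos: [533.4, -198.0, 291.6]
tcp_rot: [-3.141, -0.0, 1.873]
contact_force: [-0.2, 0.0, -0.0]
grip_width: 90.6
finger_force: 0.0
```

Run:
```python
from h import *
o=get_obs();print(o['time'],o['tool_pos'],o['tcp_rot'])
p=camera_params('wrist'); im=capture('wrist'); np.save('w1.npy',p,allow_pickle=True)
R=cv2.Rodrigues(p['rvec'])[0]; print('cam',-R.T@p['tvec'])
cv2.imwrite('pics/w1.png',im[:,:,::-1])
blobs(im,(0,120,60),(8,255,255),(0,0,560,420))
a=capture('scene')[70:270,120:340,::-1]; b=capture('side')[110:310,130:350,::-1]
t=cv2.resize(np.hstack([a,b]),None,fx=1.27,fy=1.27,interpolation=2)
cv2.imwrite('pics/w1m.png',np.vstack([im[:340,:,::-1],cv2.resize(t,(560,255))]))
```

```text
14.0 [ 533.39172258 -197.98642477  291.5685435 ] [-3.14146735e+00 -1.81019153e-04  1.87253529e+00]
cam [ 510.82679611 -126.29235311  448.80635454]
(469, 184, 20, 10) ((478.9226379394531, 188.20640563964844), (8.022015571594238, 17.163362503051758), 89.34700012207031)
(257, 158, 46, 45) ((279.69873046875, 179.55612182617188), (43.45928955078125, 44.30550003051758), 91.43717956542969)
```

View pics/w1m.png

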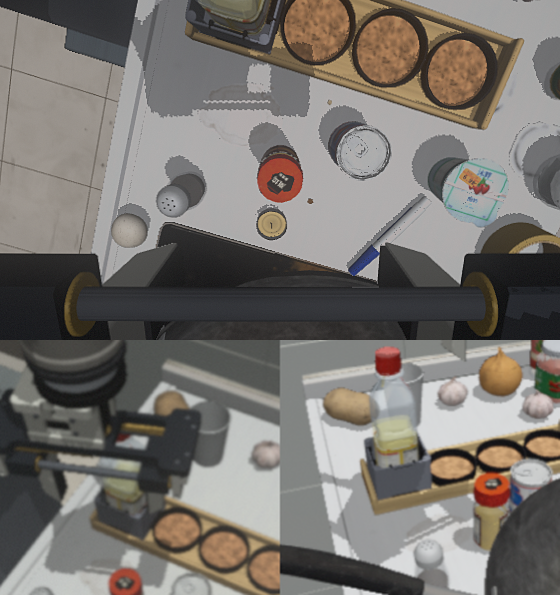

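The wrist view shows the jar lid at (280,180), the tin lid at (363,150), the shaker dome at (173,200), and the cups at (316,28), (389,47) and (461,70). The bottle stands in the clip, upright.

Run:
```python
from h import *
p=np.load('w1.npy',allow_pickle=True).item(); p0=np.load('w0.npy',allow_pickle=True).item()
im=cv2.imread('pics/w1.png')[:,:,::-1].copy()
print('cork');blobs(im,(4,60,60),(18,220,255),(280,0,510,115),300)
W=lambda q:('wrist',q,p);W0=lambda q:('wrist',q,p0)
print('jar',tri(W((279.7,179.6)),W0((360,131.4))),plane('wrist',(279.7,179.6),106,p).round(1))
print('tin',tri(W((363,150)),W0((319.5,63))),plane('wrist',(363,150),72,p).round(1))
print('shk',tri(W((173,200)),W0((398.8,207.9))),plane('wrist',(173,200),76,p).round(1))
for n,q,q0 in(('c1',(316.5,28),(234.5,130.4)),('c2',(389,48),(231.6,68))): print(n,tri(W(q),W0(q0)),plane('wrist',q,12,p).round(1))
print('c3',plane('wrist',(459,71),12,p).round(1))
```

```text
cork
(428, 39, 59, 67) ((456.7433776855469, 71.8039779663086), (57.47228240966797, 67.38433074951172), 19.524831771850586)
(356, 15, 64, 70) ((387.50347900390625, 49.115150451660156), (62.27012634277344, 69.06146240234375), 14.032464027404785)
(280, 0, 230, 115) ((404.9064636230469, 55.73134994506836), (94.72857666015625, 237.6181182861328), 101.32965087890625)
(284, 0, 66, 62) ((316.5173034667969, 28.42253875732422), (64.05693817138672, 66.59134674072266), 79.04241943359375)
jar (array([ 531.7, -197.9,  101.7]), [np.float64(0.2), np.float64(0.2)]) [ 531.4 -196.9  106. ]
tin (array([ 609.3, -152. ,   58.1]), [np.float64(1.9), np.float64(1.9)]) [ 605.3 -149.3   72. ]
shk (array([ 433.6, -256.9,   79.8]), [np.float64(1.2), np.float64(1.2)]) [ 433.1 -256.9   76. ]
c1 (array([525.4, -42.4,   6.9]), [np.float64(0.5), np.float64(0.5)]) [525.5 -43.8  12. ]
c2 (array([606.4, -41.9,  22. ]), [np.float64(1.0), np.float64(1.0)]) [608.2 -39.   12. ]
c3 [692.3 -37.5  12. ]
```

>>> step_arm(deltas=[-1.5,1,-30,0,91,0,0,-40,0,91,0,0,-40,0,91,0,0,-40,0,91,0,0,-30,0,91,0,0,-20,0,91,0,0,-12,0,91,0,0,-5,0,91,0,0,0,0,30,0,0,0,0,30])

```text
time: 15.4
tool_pos: [532.1, -196.6, 75.6]
tcp_rot: [3.14, 0.001, 1.866]
contact_force: [-0.5, 0.0, -0.7]
grip_width: 75.7
finger_force: 0.0
```

>>> step_arm(deltas=[0,0,0,0,30,0,0,0,0,30,0,0,0,0,30,0,0,0,0,30,0,0,0,0,30,0,0,0,0,30,0,0,10,0,30,0,0,20,0,30,0,0,20,0,30,0,0,20,0,30])

```text
time: 16.65
tool_pos: [531.6, -196.3, 145.8]
tcp_rot: [3.141, 0.0, 1.867]
contact_force: [0.1, 0.4, -0.8]
grip_width: 44.0
finger_force: 30.0
```

>>> step_arm(deltas=[0,5,20,9,30,0,10,10,9,30,0,16,0,9,30,-1,20,0,9,30,-1,22,0,9,30,-1,22,0,9,30,-1,22,0,9,30,-1,20,0,10,30,-0.5,16.5,0,0,30,0,0,0,0,30])

```text
time: 17.9
tool_pos: [526.1, -42.0, 175.0]
tcp_rot: [3.141, 0.0, 3.139]
contact_force: [0.9, -0.1, -1.3]
grip_width: 43.9
finger_force: 30.0
```

>>> step_arm(deltas=[0,0,-15,0,30,0,0,-20,0,30,0,0,-20,0,30,0,0,-15,0,30,0,0,-8,0,30,0,0,-4,0,30,0,0,-2,0,30,0,0,-1,0,30,0,0,0,0,30,0,0,0,0,30])

```text
time: 19.15
tool_pos: [526.3, -42.9, 90.0]
tcp_rot: [-3.142, 0.001, 3.141]
contact_force: [-0.9, 0.1, -0.8]
grip_width: 44.0
finger_force: 30.0
```

>>> step_arm(deltas=[0,0,-1,0,30,0,0,-0.8,0,30,0,0,-0.7,0,30,0,0,-0.3,0,30,0,0,0,0,30,0,0,0,0,30,0,0,0,0,30,0,0,0,0,30,0,0,0,0,30,0,0,0,0,30])

```text
time: 20.4
tool_pos: [526.1, -42.9, 86.9]
tcp_rot: [3.141, -0.0, 3.141]
contact_force: [-1.1, -0.6, 0.1]
grip_width: 43.4
finger_force: 30.0
```

>>> step_arm(deltas=[0,0,0,0,91,0,0,0,0,91,0,0,0,0,91,0,0,0,0,91,0,0,0,0,91,0,0,10,0,91,0,0,30,0,91,0,0,40,0,91,0,0,45,0,91,0,-10,30,0,91])

```text
time: 21.65
tool_pos: [526.6, -52.6, 245.0]
tcp_rot: [-3.141, 0.003, -3.141]
contact_force: [1.3, -1.2, -1.0]
grip_width: 91.1
finger_force: 0.0
```

>>> step_arm(deltas=[-2,-25,0,-9,91,-4,-25,0,-9,91,-8,-25,0,-9,91,-12,-25,0,-9,91,-14,-25,0,-9,91,-14,-25,0,-9,91,-14,-22,0,-9,91,-14,-18,0,-7,91,-10,-15,0,0,91,0,0,0,0,91])

```text
time: 22.9
tool_pos: [433.8, -258.7, 242.3]
tcp_rot: [3.141, 0.0, 1.92]
contact_force: [-0.3, -0.8, 0.4]
grip_width: 90.9
finger_force: 0.0
```

Run:
```python
from h import *
o=get_obs();print(o['time'],o['tool_pos'],o['tcp_rot'])
p=camera_params('wrist'); im=capture('wrist'); np.save('w2.npy',p,allow_pickle=True)
a=capture('scene')[70:270,120:340,::-1]; b=capture('side')[110:310,130:350,::-1]
cv2.imwrite('pics/w2.png',im[:,:,::-1])
t=cv2.resize(np.hstack([a,b]),(560,255))
cv2.imwrite('pics/w2m.png',np.vstack([im[:340,:,::-1],t]))
```

```text
22.9 [ 433.79561493 -258.66057033  242.31924822] [3.14119258e+00 4.39107266e-04 1.91975972e+00]
```

View pics/w2m.png

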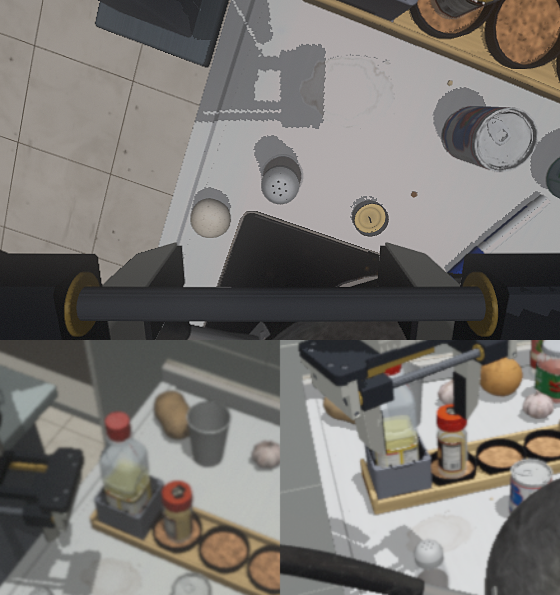

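The bottle and jar stand upright in place. The wrist view shows the shaker dome at (281,185) and a garlic bulb at (210,217); I'll check the bulb against the left finger.

Run:
```python
from h import *
p=np.load('w2.npy',allow_pickle=True).item()
for z in(70,76,82): print('shk',plane('wrist',(281,185),z,p).round(1))
print('shaker 2view',tri(('wrist',(281,185),p),('side',(246.8,277.4))))
print('garlic',plane('wrist',(210,217),17,p).round(1),plane('wrist',(190,217),17,p).round(1))
print('wok',[plane('wrist',q,150,p).round() for q in((270,327),(330,318),(380,325))])
a,b=ray('side',(115,280)),ray('side',(240,302))
for z in(100,150,200): print('handle',z,[ (plane('side',q,z)).round() for q in((115,272),(200,288),(240,297))])
```

```text
shk [ 433.9 -259.3   70. ]
shk [ 433.4 -258.    76. ]
shk [ 432.9 -256.7   82. ]
shaker 2view (array([ 434.1, -258.4,   74.4]), [np.float64(0.6), np.float64(0.6)])
garlic [ 377.7 -330.5   17. ] [ 357.2 -338.    17. ]
wok [array([ 458., -351.,  150.]), array([ 499., -328.,  150.]), array([ 538., -320.,  150.])]
handle 100 [array([ 254., -215.,  100.]), array([ 364., -282.,  100.]), array([ 411., -314.,  100.])]
handle 150 [array([ 262., -269.,  150.]), array([ 360., -328.,  150.]), array([ 402., -357.,  150.])]
handle 200 [array([ 271., -323.,  200.]), array([ 357., -375.,  200.]), array([ 394., -400.,  200.])]
```

Run:
```python
from h import *
print('tip',tri(('side',(112,280)),('scene',(12,228))),'root',tri(('side',(240,302)),('scene',(70,300))))
```

```text
tip (array([ 266.8, -336.2,  203.9]), [np.float64(2.0), np.float64(2.0)]) root (array([ 398. , -378.8,  166.4]), [np.float64(0.5), np.float64(0.5)])
```

>>> step_arm(deltas=[0,0.5,-30,0,91,0,0,-35,0,91,0,0,-35,0,91,0,0,-35,0,91,0,0,-30,0,91,0,0,-20,0,91,0,0,-14,0,91,0,0,-10,0,91,0,0,0,0,30,0,0,0,0,30])

```text
time: 24.3
tool_pos: [434.6, -257.7, 33.5]
tcp_rot: [3.141, 0.001, 1.919]
contact_force: [0.1, -0.2, -0.2]
grip_width: 75.5
finger_force: 0.0
```

>>> step_arm(deltas=[0,0,0,0,30,0,0,0,0,30,0,0,0,0,30,0,0,0,0,30,0,0,0,0,30,0,0,0,0,30,0,0,10,0,30,0,0,20,0,30,0,0,30,0,30,0,0,30,0,30])

```text
time: 25.55
tool_pos: [434.0, -257.2, 124.2]
tcp_rot: [3.142, -0.0, 1.919]
contact_force: [0.1, 0.2, -1.6]
grip_width: 39.6
finger_force: 29.5
```

>>> step_arm(deltas=[0,0,30,0,30,8,5,30,9,30,20,15,20,9,30,25,25,16,9,30,25,30,0,9,30,25,32,0,9,30,25,34,0,9,30,24,34,0,9,30,16,28,0,7,30,6,12,0,0,30])

```text
time: 26.8
tool_pos: [608.4, -40.8, 219.0]
tcp_rot: [3.141, -0.0, -3.142]
contact_force: [-1.8, -0.0, -1.5]
grip_width: 39.6
finger_force: 29.5
```

>>> step_arm(deltas=[0,0.5,-10,0,30,0,0,-30,0,30,0,0,-40,0,30,0,0,-40,0,30,0,0,-25,0,30,0,0,-15,0,30,0,0,-6,0,30,0,0,-3,0,30,0,0,0,0,30,0,0,0,0,30])

```text
time: 28.05
tool_pos: [608.6, -42.0, 50.7]
tcp_rot: [-3.141, 0.001, 3.141]
contact_force: [0.1, -0.7, -1.0]
grip_width: 39.7
finger_force: 29.5
```

>>> step_arm(deltas=[0,0,-2,0,30,0,0,-1,0,30,0,0,-1,0,30,0,0,-1,0,30,0,0,-0.5,0,30,0,0,0,0,30,0,0,0,0,30,0,0,0,0,30,0,0,0,0,30,0,0,0,0,30])

```text
time: 29.3
tool_pos: [608.3, -41.9, 45.0]
tcp_rot: [-3.142, 0.001, 3.141]
contact_force: [-1.7, 0.1, 5.0]
grip_width: 39.6
finger_force: 30.0
```

>>> step_arm(deltas=[0,0,0,0,91,0,0,0,0,91,0,0,0,0,91,0,0,0,0,91,0,0,0,0,91,0,0,10,0,91,0,0,30,0,91,0,0,45,0,91,0,0,50,0,91,0,0,40,0,91])

```text
time: 30.55
tool_pos: [608.4, -41.9, 222.6]
tcp_rot: [-3.141, 0.003, 3.141]
contact_force: [0.4, -0.2, 0.1]
grip_width: 90.6
finger_force: 0.0
```

>>> step_arm(deltas=[0,-14,20,-9,91,0,-14,10,-9,91,0,-14,0,-9,91,0,-14,0,-9,91,0,-14,0,-9,91,0,-14,0,-9,91,0,-14,0,-9,91,0,-13,0,-9,91,0,0,0,-9,91,0,0,0,-9,91])

```text
time: 31.8
tool_pos: [608.0, -153.1, 250.2]
tcp_rot: [3.141, 0.0, 1.564]
contact_force: [-0.2, 0.0, -0.1]
grip_width: 91.0
finger_force: 0.0
```

Run:
```python
from h import *
o=get_obs();print(o['time'],o['tool_pos'],o['tcp_rot'])
p=camera_params('wrist'); im=capture('wrist'); np.save('w3.npy',p,allow_pickle=True)
a=capture('scene')[70:330,120:400,::-1]; b=capture('side')[110:310,130:350,::-1]
cv2.imwrite('pics/w3.png',im[:,:,::-1])
t=np.hstack([cv2.resize(a,(280,255)),cv2.resize(b,(280,255))])
cv2.imwrite('pics/w3m.png',np.vstack([im[:340,:,::-1],t]))
R=cv2.Rodrigues(p['rvec'])[0]; print('cam',-R.T@p['tvec'])
for z in(50,66):print('container',tri(('scene',(339,299)),('wrist',(475,190),np.load('w1.npy',allow_pickle=True).item())))
```

```text
31.8 [ 608.01751895 -153.14803572  250.20214158] [3.14094712e+00 2.48787368e-04 1.56448786e+00]
cam [607.84098171 -78.02729796 407.42564898]
container (array([ 739.4, -153.4,   62.6]), [np.float64(0.8), np.float64(0.8)])
container (array([ 739.4, -153.4,   62.6]), [np.float64(0.8), np.float64(0.8)])
```

View pics/w3m.png

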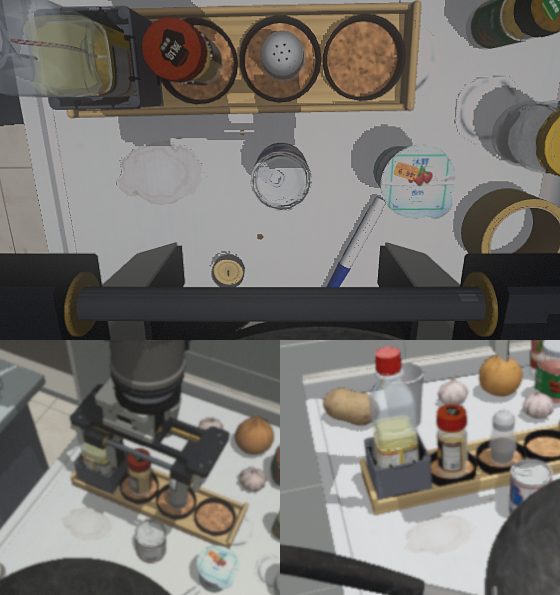

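The shaker stands in the third place. The tin lid is at (281,180) in the wrist view, nearly centred, and the tub starts beyond x≈694 and is only 62 mm high.

Run:
```python
from h import *
p=np.load('w3.npy',allow_pickle=True).item();im=cv2.imread('pics/w3.png')
g=cv2.cvtColor(im,6)
c=cv2.HoughCircles(g[140:225,235:330],3,1,60,param1=120,param2=12,minRadius=24,maxRadius=34);print(c)
q=c[0,0,:2]+[235,140]
print('tin',plane('wrist',q,72,p).round(1),tri(('wrist',q,p),('scene',(270.3,266.6)),('side',(327.8,213.9))))
print('c3',plane('wrist',(363,56),12,p).round(1),plane('wrist',(363,57),27,p).round(1))
print('c2',plane('wrist',(280.5,60),27,p).round(1),'shk',plane('wrist',(282,53),90,p).round(1))
```

```text
[[[46.5 40.5 29.7]]]
tin [ 608.1 -151.    72. ] (array([ 609.1, -152.5,   69.3]), [np.float64(1.3), np.float64(1.0), np.float64(1.1)])
c3 [690.5 -37.2  12. ] [687.4 -39.6  27. ]
c2 [607.9 -42.   27. ] shk [609.1 -42.7  90. ]
```

>>> step_arm(deltas=[0.5,1,-30,0,91,0,0,-40,0,91,0,0,-40,0,91,0,0,-35,0,91,0,0,-30,0,91,0,0,-20,0,91,0,0,-14,0,91,0,0,-10,0,91,0,0,0,0,40,0,0,0,0,40])

```text
time: 33.2
tool_pos: [609.2, -152.1, 31.2]
tcp_rot: [3.14, 0.001, 1.57]
contact_force: [0.8, -0.4, 0.8]
grip_width: 75.9
finger_force: 0.0
```

>>> step_arm(deltas=[0,0,0,0,40,0,0,0,0,40,0,0,0,0,40,0,0,0,0,40,0,0,0,0,40,0,0,10,0,40,0,0,30,0,40,0,0,40,0,40,0,0,45,0,40,0,0,40,0,40])

```text
time: 34.45
tool_pos: [608.5, -151.8, 197.2]
tcp_rot: [3.141, 0.0, 1.57]
contact_force: [-0.5, 0.1, -1.6]
grip_width: 56.7
finger_force: 30.0
```

>>> step_arm(deltas=[5,3,10,9,40,8,10,0,9,40,10,12,0,9,40,10,14,0,9,40,10,14,0,9,40,10,14,0,9,40,10,14,0,9,40,10,14,0,9,40,8,11,0,9,40,0,6,0,9,40])

```text
time: 35.7
tool_pos: [689.7, -39.1, 204.9]
tcp_rot: [3.141, -0.001, -3.136]
contact_force: [0.4, -0.0, -0.9]
grip_width: 57.2
finger_force: 30.0
```

>>> step_arm(deltas=[0,-0.5,-20,0,40,0,0,-35,0,40,0,0,-40,0,40,0,0,-30,0,40,0,0,-17,0,40,0,0,-9,0,40,0,0,-4,0,40,0,0,-2,0,40,0,0,0,0,40,0,0,0,0,40])

```text
time: 36.95
tool_pos: [690.0, -40.5, 49.1]
tcp_rot: [-3.142, 0.001, 3.141]
contact_force: [0.3, 0.2, -0.9]
grip_width: 57.3
finger_force: 30.0
```

>>> step_arm(deltas=[-0.5,0,-2,0,40,0,0,-2,0,40,0,0,-1,0,40,0,0,-0.8,0,40,0,0,-0.4,0,40,0,0,0,0,40,0,0,0,0,40,0,0,0,0,40,0,0,0,0,40,0,0,0,0,40])

```text
time: 38.2
tool_pos: [689.1, -40.4, 43.0]
tcp_rot: [3.142, 0.0, 3.141]
contact_force: [-3.0, 0.5, 5.3]
grip_width: 57.2
finger_force: 30.0
```

>>> step_arm(deltas=[0,0,0,0,91,0,0,0,0,91,0,0,0,0,91,0,0,0,0,91,0,0,0,0,91,0,0,10,0,91,0,0,30,0,91,0,0,45,0,91,0,0,50,0,91,0,0,50,0,91])

```text
time: 39.45
tool_pos: [689.0, -40.4, 229.8]
tcp_rot: [-3.142, 0.001, 3.141]
contact_force: [0.5, 0.3, 1.1]
grip_width: 91.0
finger_force: 0.0
```

>>> step_arm(deltas=[0,-20,40,0,91,0,-20,40,-9,91,0,-20,30,-9,91,-10,-20,20,-9,91,-15,-20,20,-9,91,-15,-15,0,-9,91,-15,-10,0,-9,91,-15,-5,0,-9,91,-15,0,0,-9,91,-15,0,0,-9,91])

```text
time: 40.7
tool_pos: [588.4, -170.4, 378.1]
tcp_rot: [3.141, 0.001, 1.722]
contact_force: [0.9, 0.2, 0.3]
grip_width: 91.2
finger_force: 0.0
```

>>> step_arm(deltas=[-15,0,0,-9,91,-15,0,0,0,91,0,0,0,0,91,0,0,0,0,91,0,0,0,0,91,0,0,0,0,91,0,0,0,0,91,0,0,0,0,91,0,0,0,0,91,0,0,0,0,91])

```text
time: 41.95
tool_pos: [559.2, -170.4, 377.3]
tcp_rot: [3.141, 0.0, 1.57]
contact_force: [-0.0, 0.8, 0.5]
grip_width: 91.1
finger_force: 0.0
```

Run:
```python
from h import *
o=get_obs();print(o['time'],o['tool_pos'],o['tcp_rot'],o['contact_force'])
p=camera_params('wrist'); im=capture('wrist'); np.save('w4.npy',p,allow_pickle=True)
a=capture('scene')[90:290,140:390,::-1]; b=capture('side')[110:270,180:390,::-1]
cv2.imwrite('pics/w4.png',im[:,:,::-1])
cv2.imwrite('pics/w4m.png',np.vstack([cv2.resize(im[:260,:,::-1],(700,325)),np.hstack([cv2.resize(a,(340,272)),cv2.resize(b,(360,272))])]))
```

```text
41.95 [ 559.17177377 -170.41605012  377.27541555] [3.14141401e+00 9.63605205e-05 1.57012682e+00] [-0.03330234  0.84724202  0.46667013]
```

View pics/w4m.png

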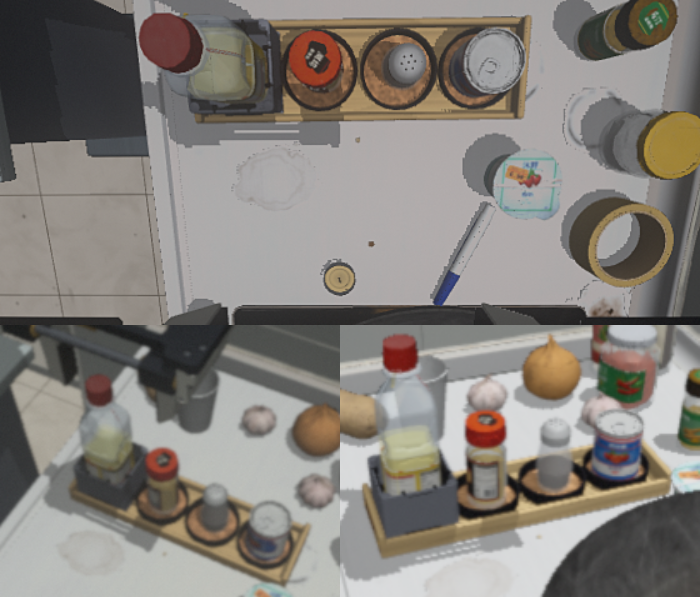

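Run:
```python
from h import *
p=np.load('w4.npy',allow_pickle=True).item()
print('cap',tri(('scene',(211.3,131.2)),('side',(215,119.3)),('wrist',(136.8,33.6),p)),plane('wrist',(136.8,33.6),226,p).round(1))
for n,q,z in(('jar',(252.8,47.5),118),('shk',(325.6,51),88),('tin',(395,49.6),84)): print(n,plane('wrist',q,z,p).round(1))
im=cv2.imread('pics/w4.png')[:,:,::-1].copy();blobs(im,(0,110,50),(8,255,255),(100,0,300,90))
```

```text
cap (array([445.7, -46.3, 227.9]), [np.float64(2.2), np.float64(0.7), np.float64(2.2)]) [447.4 -46.3 226. ]
jar [529.2 -43.4 118. ]
shk [609.  -43.4  88. ]
tin [688.4 -41.2  84. ]
(231, 24, 43, 46) ((251.80653381347656, 46.587215423583984), (41.173004150390625, 45.14752960205078), 160.1055145263672)
(112, 11, 47, 47) ((132.926513671875, 31.695777893066406), (42.69505310058594, 44.01537322998047), 163.63519287109375)
```

All four items are upright in their places, at about the cup centres, and the steel cup hasn't moved. The cap top triangulates to about 227 mm, and 226 mm means the bottle is on the clip floor. Handing in now.

```bash
python3 -c "
from plant import *
print(close_job())"
```

```text
the job is handed in; nothing more can be done
None
```

The oil bottle, jar, shaker and tin are upright and released in the tray in height order, with the bottle down on the clip floor. The steel cup was untouched, and I handed the job in at about 42 s (the hand-in returned no verdict).

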